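# Stand the fallen spice jar back in its row

### The job

One spice jar has fallen out of the wooden spice caddy and lies on its side on the worktop. Stand it upright, cap up, on the caddy's floor in the gap in the middle of the row, setting it down gently without dropping it. The other four keep standing where they are, and the small dish, the tongs and the rice paddle stay where they lie.

Things in the scene. Friction and masses are not known exactly. Their poses are not given: they have to be found in the camera images.
- fallen_jar: The fallen jar: round clear spice jar, black cap, 41 mm in diameter, 105 mm tall (the cap is its top 20 mm), about 0.11 kg. It starts lying on its side on the bare worktop, left in front of the caddy (it can roll). Origin: centre of its underside (the end away from the cap); z axis: along the jar from underside to cap, up when it stands.
- caddy: Long narrow wooden tray, fixed. Lane inside 62 mm wide (its x), 316 mm long (its y); floor 6 mm thick; sides 7 mm thick, 20 mm high, with a round rail above (top at 40 mm); end boards 50 mm high. Four neighbours stand in it, two on each side of one gap of 51 to 71 mm in the middle. Origin: centre of its underside; x across the lane, away from the robot; y along the lane, to the left; z up.
- jar_tall_1: Neighbour: a round clear spice jar with a dark cap, 41 mm in diameter, 105 mm tall. It stands in the caddy's lane. Origin: centre of its underside; z axis: up along it.
- jar_tall_2: Neighbour: a second jar just like jar_tall_1, 41 mm in diameter, 105 mm tall. It stands in the caddy's lane. Origin: centre of its underside; z axis: up along it.
- shaker: Neighbour: a shaker with a domed grey top, 44 mm in diameter, 90 mm tall. It stands in the caddy's lane. Origin: centre of its underside; z axis: up along it.
- jar_wide: Neighbour: a wider clear jar with a grey screw lid, 54 mm in diameter, 85 mm tall. It stands in the caddy's lane. Origin: centre of its underside; z axis: up along it.
- small_dish: Bystander: a small square-rimmed dish with a bit of green garnish in it, 61 x 61 x 30 mm, on the worktop in front of the caddy. Origin: centre of its underside.
- tongs: Bystander: steel spring tongs lying on the worktop, 152 mm long (along its y), 90 mm wide, 13 mm high. Origin: centre of its underside.
- rice_paddle: Bystander: a flat wooden rice paddle lying on the worktop at the left, 183 x 104 x 5 mm. Origin: centre of its underside.
Not all that is in view belongs to the job. Leave any purple or red look-alike of the jar_tall_1 alone.

How it is judged (in metres and radians):
At the end, for the whole second after the job is handed in: The fallen jar rests upright (within 0.06 rad), cap up, underside on the caddy floor (2 to 10 mm over the caddy origin), within 15 mm of the lane's middle line and 30 mm of the caddy's centre along it. The four neighbours rest upright within 0.15 rad, each within 25 mm of its start (angle between fallen_jar's own z axis and vertical below 0.06 rad and x of fallen_jar in the frame of caddy between -0.015 and 0.015 m and y of fallen_jar in the frame of caddy between -0.03 and 0.03 m and z of fallen_jar in the frame of caddy between 0.002 and 0.01 m and linear speed of each of fallen_jar, jar_tall_1, shaker, jar_wide, jar_tall_2 below 0.02 m/s and angle between each of jar_tall_1, shaker, jar_wide, jar_tall_2's own z axis and vertical below 0.15 rad and distance of each of jar_tall_1, shaker, jar_wide, jar_tall_2 from where it was at the start of the episode below 0.025 m); the robot touches nothing.
It fails at once if the fallen jar is dropped: it moves faster than 0.6 m/s with no finger touching it (linear speed of fallen_jar above 0.6 m/s and contact force between fallen_jar and the fingers below 0.05 N).
It fails at once if a neighbour is knocked over (tilts by more than 0.5 rad) (angle between any of jar_tall_1, shaker, jar_wide, jar_tall_2's own z axis and vertical above 0.5 rad).
It fails at once if the small dish, the tongs or the paddle is moved by more than 30 mm (distance of any of small_dish, tongs, rice_paddle from where it was at the start of the episode above 0.03 m).
It also fails if it takes over 64 s, if anything falls off the work surface, if the arm or the gripper's body presses on something with over 40 N, if the wrist force passes 120 N, or if a joint passes its speed limit or range.

### The arm

A 6-joint arm with a two-finger parallel gripper is mounted at the origin on a cart in front of the work surface, level with it; the furniture and walls round the work are solid. World frame = base frame: x ahead of the robot, y to its left, z up, the work surface at z = 0. Lengths are in m, angles in degrees, forces in N, time in s.
With the tool pointing down it reaches from about 0.375 to 0.9 m from the base axis. Payload 3.1 kg.
Tool frame: the origin (TCP) lies midway between the tips of the shut fingers; the grasp point (between the pads) lies bot.hold_point_z behind it (bot.hold_point_z is the distance from the TCP to the grasp point, in m); z points along the fingers, y is the direction in which the jaws open and shut (so a half turn about z gives the same grasp; the last joint's range is limited). The gripper opens to 87 mm and grips with 3 to 60 N. Pads are 19 mm wide; open, the fingers measure 117 mm over their backs; the gripper's body (75 mm by 190 mm) begins 51 mm behind the grasp point.
Start: joints at [54.173, 30.224, 82.088, -0, 67.689, -10.227], TCP at [0.27, 0.564, 0.223] pointing down, gripper open.
Joint ranges: [-176.69, 176.69], [-43.24, 126.21], [12.49, 139.97], [-82, 262], [0, 151.66], [-163.58, 163.58]. Speed limits (degrees/s): [159.86, 159.86, 180, 180, 180, 180].

### API

Orientations are given as a 3x3 rotation matrix whose columns are the frame's x, y, z axes.
In Python, from rig import bot, vision gives the robot as it stands.
- The arm moves only by the shell command python3 -m inch 'ROWS'. ROWS is JSON, a list of rows, each a list of 5 numbers: the finger opening in mm, from 0 to 87, then the shift along the tool's x, y, z in mm, then the turn about the tool's z in rad. In form: [[hand, dx, dy, dz, roll], ...]. A call has 1 to 8 rows; each row is the pose to reach, as a shift and turn from the pose measured when the call began, along the tool's axes at that moment; what a row does not reach only later rows make up. A row lasts 1/10 s, in which the tool goes at most 50 mm and 8.59 degrees, less where a joint would pass 70% of its speed; a pose out of reach is approached as far as the arm can. A call with a gripper value outside its range is refused whole. The fingers move at their own pace and stop on an object; the grip force is fixed at half the most. Time passes only in rows, so rows that repeat a pose let the fingers close. It gives the time, the measured TCP pose, the force and the opening at its end, in the units of the state.
- bot.read_state(): the state, without advancing time (a new reading comes with each control period).
- vision.capture(name): name is "scene" or "top" or "wrist"; returns (picture, depth): 384x512x3 uint8, red, green, blue; 384x512 float32, m along the optical axis (not along the pixel's ray), 0 where there is no reading.
- vision.camera_model(name): a dict with "intrinsics" (3x3 intrinsics, pixels), "camera_from_world" (4x4, takes a point from world to camera coordinates). Camera axes: x right, y down, z forward; pixel columns grow to the right and rows downward; lengths in m; the calibration is good to about 2 mm. A picture is of the moment at which its call begins: read the wrist's pose just before it. camera_model takes no time and is no camera call; for the wrist camera it gives the pose at the moment of the call.
- bot.hand_in(): hands the job in, once; it reports no verdict.
The state is a dict: "time_s": time; "joint_positions": joint angles; "qvel": joint speeds; "tau": joint torques, N m; "position": TCP position; "tcp_rot": TCP orientation; "force": force on the tool from outside, world axes, zero at the start; "moment": the same for the moment, N m; "opening": opening from 0.0 (shut) to 1.0 (fully open).
Only numpy, scipy, OpenCV 4.12 (cv2) and the standard library are available. Lean on these libraries where they do the work, as an engineer would, in place of code of your own. Each camera call takes 0.05 s, during which the arm holds its last target. There are 200 camera calls.

## Working session

There is one attempt and no reset: what is moved stays moved. The work goes in short steps, Python scripts to look and compute and a shell command to move; the robot and the scene stay as the last step left them, time stands still between calls to the robot, and variables do not carry over. Pictures are saved under pics/ and viewed, about 8 in all and at most 12, crops included, and the job is handed in when it is done.

```bash
mkdir -p pics; ls
python3 - <<'E'
from rig import bot, vision
import cv2,numpy as np
s=bot.read_state(); print(s['position'],s['tcp_rot'],s['opening'],bot.hold_point_z,s['time_s'])
for n in ("scene","top"):
    p,d=vision.capture(n); np.savez(f"pics/{n}0.npz",p=p,d=d)
    cv2.imwrite(f"pics/{n}0.png",cv2.resize(p[:,:,::-1],(768,576)))
    m=vision.camera_model(n); print(n,m['intrinsics'],np.linalg.inv(m['camera_from_world']).round(3))
E
```

```text
pics
[0.26959918 0.56304687 0.22156341] [[-9.01820425e-01  4.32109082e-01 -1.28912117e-03]
 [ 4.32110825e-01  9.01818758e-01 -1.77831587e-03]
 [ 3.94127210e-04 -2.16076479e-03 -9.99997588e-01]] 1.0044629538977912 0.0187 0.0
scene [[400.96562196   0.         256.1598159 ]
 [  0.         400.96562196 186.99880198]
 [  0.           0.           1.        ]] [[ 0.856 -0.347  0.383  0.089]
 [-0.516 -0.575  0.634 -0.612]
 [ 0.    -0.741 -0.672  0.83 ]
 [ 0.     0.     0.     1.   ]]
top [[347.74878551   0.         250.78765584]
 [  0.         347.74878551 182.57353792]
 [  0.           0.           1.        ]] [[ 0.023 -0.997  0.078  0.441]
 [-1.    -0.023  0.006  0.129]
 [-0.005 -0.078 -0.997  1.209]
 [ 0.     0.     0.     1.   ]]
```

View pics/scene0.png

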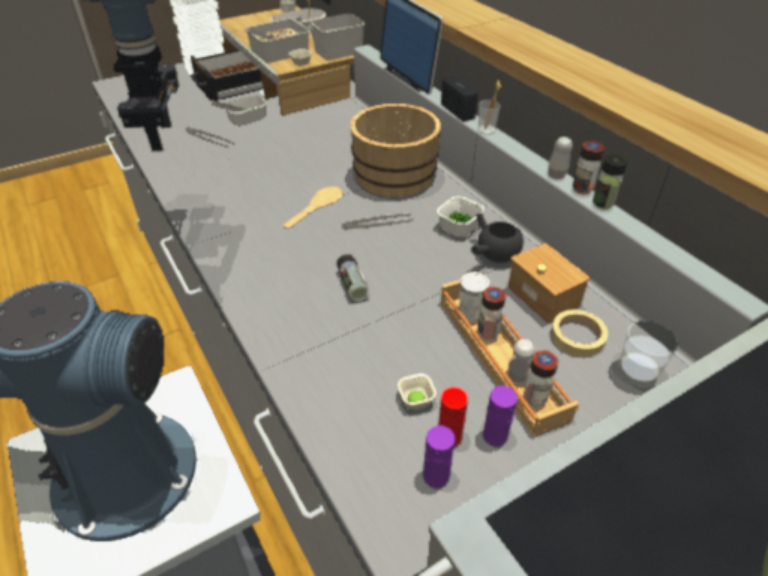

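View pics/top0.png

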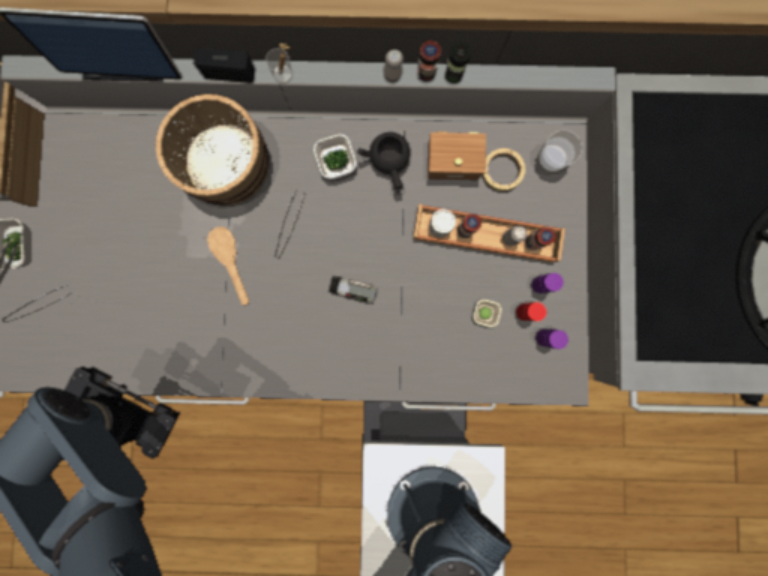

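The scene picture shows the fallen jar at about (352,278), and the top picture shows it at (353,289), with the black cap at its left end. These could be mistaken for it:
- the caddy jars, top (471,224) and (543,236)
- the shaker (517,234) and the wide jar (443,222)
- the purple cylinders (548,283) and (553,339), and the red one (532,312)
- the shelf jars (430,55) and (457,62)

I choose the one lying down, at top (353,289).

```bash
cat > h.py <<'E'
import numpy as np,cv2
from rig import bot,vision
def cloud(n,p=None,d=None):
    if d is None: p,d=vision.capture(n)
    m=vision.camera_model(n);K=m['intrinsics'];T=np.linalg.inv(m['camera_from_world'])
    v,u=np.mgrid[:d.shape[0],:d.shape[1]]
    c=np.stack([(u-K[0,2])/K[0,0]*d,(v-K[1,2])/K[1,1]*d,d],-1)
    w=c@T[:3,:3].T+T[:3,3]; w[d<=0]=np.nan
    return p,w
E
python3 - <<'E'
from h import *
ims=[]
for n,(u0,u1,v0,v1) in (("top",(210,262,178,208)),("scene",(215,260,160,210))):
    z=np.load(f"pics/{n}0.npz");p,w=cloud(n,z['p'],z['d'])
    ims.append(cv2.resize(p[v0:v1,u0:u1,::-1],(400,300),interpolation=cv2.INTER_CUBIC))
    q=w[v0:v1,u0:u1].reshape(-1,3); g=np.abs(q[:,2])<0.006
    print(n,'table z',np.median(q[g,2]))
    o=q[(q[:,2]>0.012)&(q[:,2]<.06)]; c=o[:,:2].mean(0)
    r=cv2.minAreaRect((o[:,:2]*1000).astype(np.float32)); print(len(o),c,r,'z95',np.percentile(o[:,2],[50,95]))
    print(cv2.boxPoints(r).round(1).tolist())
    col=p[v0:v1,u0:u1].reshape(-1,3)[(q[:,2]>0.012)&(q[:,2]<.06)].sum(1)
    dk=o[col<150]; print('dark',len(dk),dk.mean(0) if len(dk) else 0)
z=np.load("pics/top0.npz");p,w=cloud("top",z['p'],z['d'])
q=w[125:180,270:382].reshape(-1,3)
o=q[(q[:,2]>0.028)&(q[:,2]<.055)]
r=cv2.minAreaRect((o[:,:2]*1000).astype(np.float32));print('caddy',r,cv2.boxPoints(r).round(1).tolist())
t=((w[125:180,270:382,2]>.065)&(w[125:180,270:382,2]<.13)).astype(np.uint8)
n,l,s,c=cv2.connectedComponentsWithStats(t)
for i in range(1,n):
    if s[i,4]>8:
        k=w[125:180,270:382][l==i]; print('nb',s[i,4],k.mean(0).round(4),k.min(0).round(3),k.max(0).round(3))
cv2.imwrite("pics/crop.png",np.hstack(ims))
cv2.imwrite("pics/cad.png",cv2.resize(p[125:180,265:385,::-1],(780,358),interpolation=cv2.INTER_CUBIC))
E
```

```text
top table z 0.0007419184909489562
366 [0.4979012  0.19098282] ((498.53155517578125, 191.53321838378906), (103.98428344726562, 40.665077209472656), 77.22480010986328) z95 [0.0379863  0.04344844]
[[467.20001220703125, 145.3000030517578], [506.8999938964844, 136.3000030517578], [529.9000244140625, 237.6999969482422], [490.20001220703125, 246.6999969482422]]
dark 54 [0.49924601 0.21794634 0.03673391]
scene table z 0.0029841380924267025
406 [0.49410909 0.18218013] ((498.6090393066406, 192.0098876953125), (109.08422088623047, 41.840457916259766), 78.15629577636719) z95 [0.03887091 0.04481579]
[[466.8999938964844, 142.89999389648438], [507.8999938964844, 134.3000030517578], [530.2999877929688, 241.10000610351562], [489.29998779296875, 249.6999969482422]]
dark 5 [0.49009024 0.22183564 0.03422404]
caddy ((669.5482177734375, -118.24891662597656), (332.88787841796875, 150.75146484375), 81.75996398925781) [[571.0999755859375, -272.20001220703125], [720.2999877929688, -293.79998779296875], [768.0, 35.70000076293945], [618.7999877929688, 57.29999923706055]]
nb 223 [ 0.6464 -0.0031  0.0909] [ 0.621 -0.028  0.065] [0.674 0.022 0.098]
nb 163 [ 0.6395 -0.0611  0.1055] [ 0.622 -0.082  0.066] [ 0.662 -0.043  0.116]
nb 105 [ 0.623  -0.1661  0.0881] [ 0.609 -0.185  0.066] [ 0.64  -0.152  0.102]
nb 181 [ 0.6146 -0.2159  0.104 ] [ 0.596 -0.238  0.065] [ 0.636 -0.199  0.116]
```

View pics/crop.png

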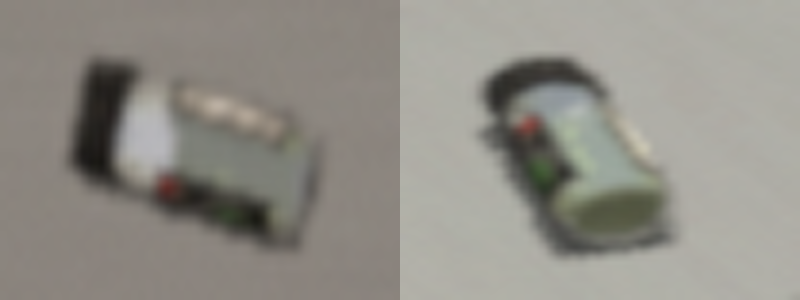

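The crop shows the right jar, clear with a black cap, lying down. The cap end is at crop (105,115) in the top view. Its centre is at about (0.498, 0.192), with the axis at 77° towards the cap. Next I move above the cap end with the tool x axis along the jar.

```bash
python3 -m inch '[[87,-358,-197,60,1.347],[87,-358,-197,60,1.347],[87,-358,-197,60,1.347],[87,-358,-197,60,1.347],[87,-358,-197,60,1.347],[87,-358,-197,60,1.347],[87,-358,-197,60,1.347],[87,-358,-197,60,1.347]]'
cat >> h.py <<'E'
def togo(x,y,z,ang):
    "shift mm in tool axes, roll rad, so that TCP is at x,y,z with tool x at ang deg"
    s=bot.read_state();R=np.array(s['tcp_rot']);d=R.T@(np.array([x,y,z])-s['position'])*1000
    a=np.degrees(np.arctan2(R[1,0],R[0,0])); r=-((ang-a+180)%360-180)
    print('t',s['time_s'],'pos',np.round(s['position'],4),'ang',a.round(2),'go',d.round(1),'roll',np.radians(r).round(4),'F',np.round(s['force'],1),'op',s['opening']*87,'j',np.round(s['joint_positions'],0))
E
python3 -c "
from h import *
togo(.5073,.2307,.12,77.2)"
```

```text
time_s: 0.9
position: [0.5003, 0.2396, 0.1633]
tcp_rot: [[0.082, 0.997, -0.002], [0.997, -0.082, -0.002], [-0.002, -0.001, -1.0]]
force: [0.9, 0.5, 0.6]
opening: 1.0
t 0.9 pos [0.5003 0.2396 0.1633] ang 85.29 go [-8.2  7.8 43.3] roll 0.1412 F [0.9 0.5 0.6] op 87.00047699488579 j [14. 29. 96. -0. 55. 19.]
```

```bash
python3 -m inch '[[87,-8,8,0,0.141],[87,-8,8,0,0.141],[87,-8,8,0,0.141],[87,-8,8,0,0.141]]'
python3 - <<'E'
from h import *
m=vision.camera_model("wrist");p,d=vision.capture("wrist")
K=m['intrinsics'];T=np.linalg.inv(m['camera_from_world'])
p,w=cloud("wrist",p,d)
cv2.imwrite("pics/wr1.png",p[:,:,::-1])
s=(w[...,2]>.014)&(w[...,2]<.055)&(np.hypot(w[...,0]-.4985,w[...,1]-.192)<.08)
o=w[s];print(len(o),np.nanmedian(w[...,2]),np.percentile(o[:,2],[50,95]))
r=cv2.minAreaRect((o[:,:2]*1000).astype(np.float32));print(r,cv2.boxPoints(r).round(1).tolist())
togo(.5073,.2307,.004,77.2)
E
```

```text
time_s: 1.3
position: [0.5064, 0.232, 0.1633]
tcp_rot: [[0.218, 0.976, -0.002], [0.976, -0.218, -0.001], [-0.002, -0.002, -1.0]]
force: [-0.2, -0.4, 0.6]
opening: 0.995
4429 0.0007840600029425382 [0.0380355  0.04106319]
((499.2746887207031, 194.93548583984375), (103.05828094482422, 41.39680099487305), 76.4996109008789) [[467.1000061035156, 149.6999969482422], [507.3999938964844, 140.0], [531.4000244140625, 240.1999969482422], [491.20001220703125, 249.89999389648438]]
t 1.35 pos [0.5065 0.2322 0.1634] ang 77.42 go [ -1.    1.4 159.4] roll 0.0039 F [-1.1  0.4  0.3] op 87.16668469423387 j [13. 30. 95. -0. 55. 26.]
```

View pics/wr1.png

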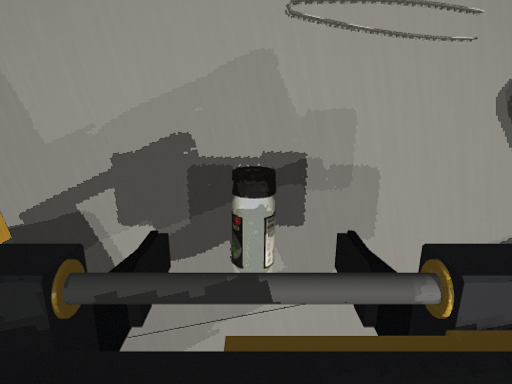

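The wrist picture shows the cap at (254,180) and the jar body down to (254,265), centred between the fingers. I'll lower the gripper now.

```bash
python3 -m inch '[[87,0,1.5,40,0.004],[87,0,1.5,80,0.004],[87,0,1.5,115,0.004],[87,0,1.5,140,0.004],[87,0,1.5,158,0.004],[87,0,1.5,158,0.004],[41,0,1.5,158,0.004],[41,0,1.5,158,0.004]]'
python3 -m inch '[[41,0,0,0,0],[41,0,0,0,0],[41,0,0,0,0],[41,0,0,0,0]]'
python3 -c "
from h import *
togo(.508,.232,.005,77.2)"
```

```text
time_s: 2.15
position: [0.5083, 0.2325, 0.0067]
tcp_rot: [[0.22, 0.975, 0.0], [0.975, -0.22, -0.001], [-0.001, 0.0, -1.0]]
force: [-0.6, 0.3, 0.4]
opening: 0.896
time_s: 2.55
position: [0.5085, 0.2325, 0.0071]
tcp_rot: [[0.22, 0.975, 0.001], [0.975, -0.22, -0.001], [-0.001, 0.001, -1.0]]
force: [-0.4, -0.3, 0.3]
opening: 0.541
t 2.55 pos [0.5085 0.2325 0.0071] ang 77.27 go [-0.6 -0.4  2.1] roll 0.0013 F [-0.4 -0.3  0.3] op 47.048891988693924 j [ 13.  44. 100.  -0.  36.  26.]
```

```bash
python3 -m inch '[[39,0,0,1,0],[39,0,0,1,0],[39,0,0,1,0],[39,0,0,1,0]]'
python3 -m inch '[[39,0,0,-10,0],[39,0,0,-20,0],[39,0,0,-30,0],[39,0,0,-30,0]]'
python3 - <<'E'
from h import *
togo(.508,.232,.005,77.2)
p,w=cloud("scene")
cv2.imwrite("pics/s2.png",cv2.resize(p[120:230,170:310,::-1],(700,550),interpolation=cv2.INTER_CUBIC))
E
```

```text
time_s: 2.95
position: [0.5085, 0.2324, 0.006]
tcp_rot: [[0.22, 0.975, 0.001], [0.975, -0.22, -0.001], [-0.001, 0.001, -1.0]]
force: [0.9, 0.0, 1.0]
opening: 0.455
time_s: 3.35
position: [0.5097, 0.2328, 0.038]
tcp_rot: [[0.22, 0.975, 0.004], [0.975, -0.22, 0.0], [0.001, 0.004, -1.0]]
force: [-1.0, -0.0, -0.8]
opening: 0.454
t 3.35 pos [0.5097 0.2328 0.038 ] ang 77.28 go [-1.2 -1.7 33. ] roll 0.0013 F [-1.  -0.  -0.8] op 39.528100615265494 j [13. 41. 99. -0. 39. 26.]
```

View pics/s2.png

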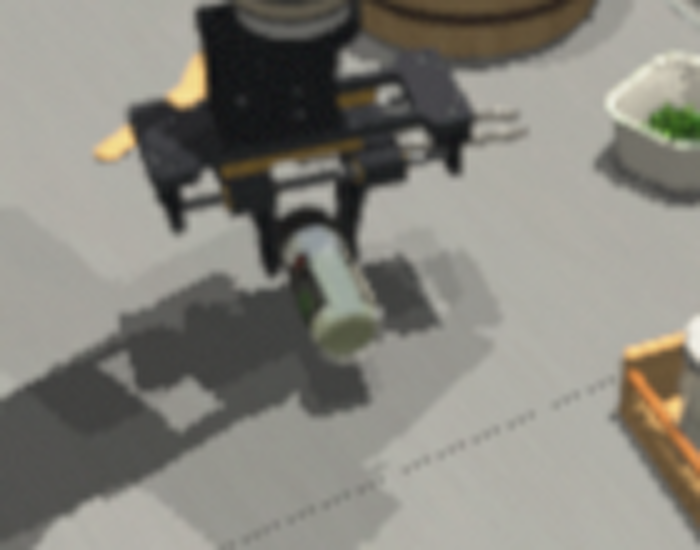

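```bash
cat >> h.py <<'E'
def tilt(lo=.02,hi=.13,n="scene"):
    "elevation of the jar axis (deg from horizontal, in tool x-z plane) from bright body points near the grasp"
    s=bot.read_state();R=np.array(s['tcp_rot']);g=np.array(s['position'])+[0,0,bot.hold_point_z]
    p,w=cloud(n);q=(w-g)@R  # tool coords from the grasp
    br=p.astype(int).sum(2)>200
    m=br&(np.abs(q[...,1])<.024)&(np.abs(w[...,2]-.06)<.055)&(w[...,2]>.008)&(q[...,2]>-.03)&(np.hypot(q[...,0],q[...,2])<.115)&(np.hypot(q[...,0],q[...,2])>.012)
    o=q[m]; c=o.mean(0);u=np.linalg.svd(o-c,full_matrices=False)[2][0]
    if u@c<0:u=-u
    print(n,'n',len(o),'centroid tool mm',(c*1000).round(),'dir',u.round(2),'down deg',np.degrees(np.arctan2(u[2],-u[0])).round(1),'centroid down',np.degrees(np.arctan2(c[2],-c[0])).round(1),'zmin',w[m][:,2].min().round(3))
    return p
E
python3 -c "
from h import *
tilt();tilt(n='top')"
python3 -m inch '[[39,0,0,8,0],[40,0,0,16,0],[40,0,0,16,0],[40,0,0,16,0],[40,0,0,16,0]]'
python3 -c "
from h import *
tilt();togo(.508,.232,.005,77.2)"
```

```text
scene n 331 centroid tool mm [-62.   0.  -9.] dir [-0.99  0.01  0.14] down deg 8.3 centroid down -8.7 zmin 0.009
top n 129 centroid tool mm [-75.   4. -12.] dir [-0.87 -0.49  0.03] down deg 2.3 centroid down -8.9 zmin 0.033
time_s: 4.0
position: [0.5084, 0.2324, 0.02]
tcp_rot: [[0.22, 0.975, 0.001], [0.975, -0.22, -0.001], [-0.001, 0.001, -1.0]]
force: [-0.0, 0.2, -1.3]
opening: 0.462
scene n 323 centroid tool mm [-61.   1.  -9.] dir [-0.98 -0.01  0.19] down deg 10.9 centroid down -8.5 zmin 0.02
t 4.05 pos [0.5086 0.2324 0.0202] ang 77.27 go [-0.5 -0.5 15.2] roll 0.0012 F [ 0.7 -0.2 -0.8] op 40.49700256906173 j [ 13.  43. 100.  -0.  38.  26.]
```

```bash
for i in 1; do python3 -m inch '[[40.5,0,0,0,0],[40.5,0,0,0,0],[40.5,0,0,0,0],[40.5,0,0,0,0]]'|tail -2; python3 -c "
from h import *
tilt()"
python3 -m inch '[[40.8,0,0,0,0],[40.8,0,0,0,0],[40.8,0,0,0,0],[40.8,0,0,0,0]]'|tail -2; python3 -c "
from h import *
tilt()"; done
```

```text
force: [-0.1, 0.6, -1.1]
opening: 0.466
scene n 344 centroid tool mm [-58.   1.  -2.] dir [-0.97 -0.03  0.26] down deg 15.1 centroid down -2.4 zmin 0.008
force: [-0.5, 0.3, -0.7]
opening: 0.467
scene n 304 centroid tool mm [-58.   1.   4.] dir [-0.98 -0.    0.2 ] down deg 11.5 centroid down 3.5 zmin 0.008
```

The loosened grip lets the jar swing slowly under its own weight. I'll lift in small steps so the bottom stays close to the worktop.

```bash
python3 -m inch '[[40.7,0,0,-3,0],[40.7,0,0,-6,0],[40.7,0,0,-9,0],[40.7,0,0,-12,0],[40.7,0,0,-15,0],[40.7,0,0,-18,0],[40.7,0,0,-20,0],[40.7,0,0,-20,0]]'; python3 -c "
from h import *
tilt()"
```

```text
time_s: 5.75
position: [0.5089, 0.2326, 0.0408]
tcp_rot: [[0.22, 0.975, 0.002], [0.975, -0.22, -0.0], [0.0, 0.002, -1.0]]
force: [0.5, -0.2, 0.4]
opening: 0.467
scene n 337 centroid tool mm [-53.   0.  23.] dir [-0.98 -0.    0.2 ] down deg 11.5 centroid down 23.1 zmin 0.008
```

Run:
```python
from h import *
p=tilt()
cv2.imwrite("pics/s3.png",cv2.resize(p[120:230,170:310,::-1],(700,550),interpolation=cv2.INTER_CUBIC))
```

```text
scene n 338 centroid tool mm [-52.   0.  23.] dir [-0.98  0.02  0.18] down deg 10.5 centroid down 23.5 zmin 0.008
```

View pics/s3.png

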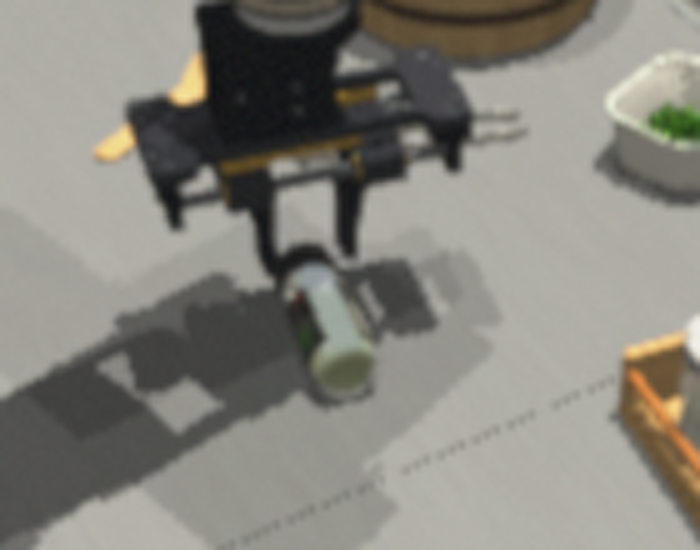

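The picture shows the jar has slipped out and lies in its old spot, with its cap at (305,260), so the fingers are now empty. The loose grip lets it slide as well as turn. Next I'll grip only the last few mm of the cap with full force, which gives little turning resistance but enough hold. First I measure the cap again.

```bash
python3 -m inch '[[87,0,0,-50,0],[87,0,0,-80,0],[87,0,0,-80,0],[87,0,0,-80,0],[87,0,0,-80,0]]'|tail -1
python3 - <<'E'
from h import *
p,w=cloud("wrist")
s=(w[...,2]>.014)&(w[...,2]<.055)&(np.hypot(w[...,0]-.4985,w[...,1]-.192)<.08)
o=w[s];r=cv2.minAreaRect((o[:,:2]*1000).astype(np.float32));print(r,cv2.boxPoints(r).round(1).tolist())
b=cv2.boxPoints(r); b=b[np.argsort(b[:,1])]; cap=(b[2]+b[3])/2; d=cap-(b[0]+b[1])/2; d/=np.linalg.norm(d); a=np.degrees(np.arctan2(d[1],d[0]))
g=(cap+4.5*d)/1000; print('cap',cap,a,'g',g); togo(g[0],g[1],.005,a)
E
```

```text
opening: 0.838
((500.61322021484375, 197.90985107421875), (105.47181701660156, 41.5751953125), 77.97239685058594) [[469.29998779296875, 150.6999969482422], [510.0, 142.0], [531.9000244140625, 245.1999969482422], [491.29998779296875, 253.8000030517578]]
cap [511.60248 249.48807] 77.9724 g [0.5125402 0.2538893]
t 6.4 pos [0.5073 0.2322 0.1191] ang 77.27 go [ 22.5   0.4 114.1] roll -0.0123 F [ 0.2 -0.1  0.1] op 76.80438489507172 j [13. 33. 97. -0. 50. 26.]
```

```bash
python3 -m inch '[[87,21,0,40,-0.012],[87,21,0,80,-0.012],[87,21,0,105,-0.012],[87,21,0,113,-0.012],[87,21,0,113,-0.012],[60,21,0,113,-0.012],[36,21,0,113,-0.012],[36,21,0,113,-0.012]]'
python3 -m inch '[[36,0,0,0,0],[36,0,0,0,0],[36,0,0,0,0],[36,0,0,0,0],[36,0,0,0,0],[36,0,0,0,0]]'|tail -2
python3 -m inch '[[36,0,0,-5,0],[36,0,0,-10,0],[36,0,0,-15,0],[36,0,0,-20,0],[36,0,0,-25,0],[36,0,0,-30,0],[36,0,0,-30,0]]'
sed -i 's/w\[...,2\]>.008/w[...,2]>.014/' h.py
python3 - <<'E'
from h import *
p=tilt()
cv2.imwrite("pics/s4.png",cv2.resize(p[120:230,170:310,::-1],(700,550),interpolation=cv2.INTER_CUBIC))
E
```

```text
time_s: 7.2
position: [0.5128, 0.2528, 0.0075]
tcp_rot: [[0.209, 0.978, 0.001], [0.978, -0.209, -0.001], [-0.0, 0.001, -1.0]]
force: [0.8, 0.1, -0.5]
opening: 0.811
force: [-0.2, -0.1, 1.4]
opening: 0.446
time_s: 8.5
position: [0.5134, 0.253, 0.0385]
tcp_rot: [[0.209, 0.978, 0.003], [0.978, -0.209, -0.0], [0.001, 0.003, -1.0]]
force: [0.6, 0.1, -2.6]
opening: 0.443
scene n 349 centroid tool mm [-76.  -1.  -6.] dir [-0.98  0.04  0.19] down deg 10.7 centroid down -4.5 zmin 0.033
```

```bash
python3 -m inch '[[36,0,0,8,0],[37,0,0,15,0],[38,0,0,15,0],[38.5,0,0,15,0],[38.5,0,0,15,0],[38.5,0,0,15,0]]'|tail -2; python3 -c "
from h import *
tilt()"
python3 -m inch '[[39.2,0,0,0,0],[39.2,0,0,0,0],[39.2,0,0,0,0],[39.2,0,0,0,0],[39.2,0,0,0,0]]'|tail -2; python3 -c "
from h import *
tilt()"
python3 -m inch '[[39.7,0,0,0,0],[39.7,0,0,0,0],[39.7,0,0,0,0],[39.7,0,0,0,0],[39.7,0,0,0,0]]'|tail -2; python3 -c "
from h import *
tilt()"
```

```text
force: [-0.9, -0.5, -0.8]
opening: 0.449
scene n 346 centroid tool mm [-76.  -1.  -5.] dir [-0.98  0.02  0.2 ] down deg 11.5 centroid down -3.8 zmin 0.014
force: [-0.3, 0.5, -0.6]
opening: 0.455
scene n 340 centroid tool mm [-72.  -1.  -1.] dir [-0.97  0.03  0.24] down deg 13.8 centroid down -0.6 zmin 0.014
force: [-0.1, 0.1, -0.8]
opening: 0.457
scene n 343 centroid tool mm [-72.  -1.  -1.] dir [-0.97  0.02  0.24] down deg 14.0 centroid down -0.6 zmin 0.014
```

```bash
python3 -m inch '[[39.5,0,0,-3,0],[39.5,0,0,-6,0],[39.5,0,0,-9,0],[39.5,0,0,-12,0],[39.5,0,0,-12,0],[39.5,0,0,-12,0],[39.5,0,0,-12,0]]'|tail -2
python3 - <<'E'
from h import *
p=tilt()
cv2.imwrite("pics/s4.png",cv2.resize(p[120:230,170:310,::-1],(700,550),interpolation=cv2.INTER_CUBIC))
E
python3 -m inch '[[39.5,0,0,-3,0],[39.5,0,0,-6,0],[39.5,0,0,-9,0],[39.5,0,0,-12,0],[39.5,0,0,-12,0],[39.5,0,0,-12,0],[39.5,0,0,-12,0]]'; python3 -c "
from h import *
tilt()"
```

```text
force: [0.3, 0.3, 0.4]
opening: 0.454
scene n 350 centroid tool mm [-71.  -0.   7.] dir [-0.93  0.04  0.35] down deg 20.8 centroid down 5.8 zmin 0.014
time_s: 11.75
position: [0.5135, 0.2531, 0.0473]
tcp_rot: [[0.209, 0.978, 0.003], [0.978, -0.209, 0.0], [0.001, 0.003, -1.0]]
force: [0.6, 0.8, -1.2]
opening: 0.457
scene n 363 centroid tool mm [-67.  -0.  14.] dir [-0.9   0.05  0.43] down deg 25.8 centroid down 11.9 zmin 0.015
```

It works: the jar turns in the pads and its bottom stays on the worktop. I'll keep lifting.

```bash
python3 -m inch '[[39.5,0,0,-3,0],[39.5,0,0,-6,0],[39.5,0,0,-9,0],[39.5,0,0,-12,0],[39.5,0,0,-15,0],[39.5,0,0,-15,0],[39.5,0,0,-15,0],[39.5,0,0,-15,0]]'|tail -2
python3 - <<'E'
from h import *
p=tilt()
E
python3 -m inch '[[39.5,0,0,-3,0],[39.5,0,0,-6,0],[39.5,0,0,-9,0],[39.5,0,0,-12,0],[39.5,0,0,-15,0],[39.5,0,0,-15,0],[39.5,0,0,-15,0]]'
python3 - <<'E'
from h import *
p=tilt()
cv2.imwrite("pics/s4.png",cv2.resize(p[120:230,170:310,::-1],(700,550),interpolation=cv2.INTER_CUBIC))
E
```

```text
force: [0.1, 0.4, 0.4]
opening: 0.456
scene n 363 centroid tool mm [-62.  -0.  23.] dir [-0.81  0.04  0.58] down deg 35.6 centroid down 20.1 zmin 0.015
time_s: 13.35
position: [0.5138, 0.2533, 0.0775]
tcp_rot: [[0.209, 0.978, 0.004], [0.978, -0.209, 0.0], [0.001, 0.004, -1.0]]
force: [-0.3, 0.7, 0.8]
opening: 0.453
scene n 343 centroid tool mm [-55.   0.  34.] dir [-0.68  0.04  0.73] down deg 46.8 centroid down 31.7 zmin 0.02
```

View pics/s4.png

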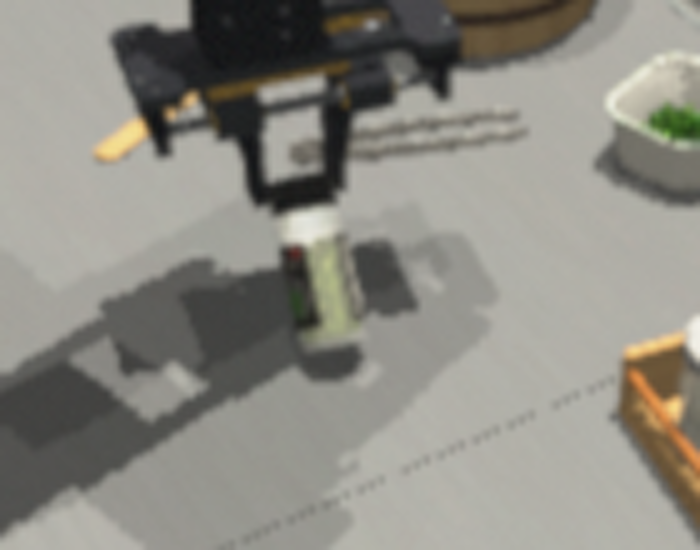

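The picture shows the cap between the fingers at (295,195) and the jar hanging at about 45° with its bottom near (325,345). Next I move in an arc over the bottom edge.

```bash
python3 -m inch '[[39.5,-3,0,-3,0],[39.5,-8,0,-6,0],[39.5,-14,0,-8,0],[39.5,-20,0,-10,0],[39.5,-26,0,-11,0],[39.5,-32,0,-12,0],[39.5,-32,0,-12,0]]'|tail -2
python3 - <<'E'
from h import *
p=tilt()
E
python3 -m inch '[[39.5,-5,0,-1,0],[39.5,-10,0,-2,0],[39.5,-16,0,-2,0],[39.5,-22,0,-2,0],[39.5,-28,0,-2,0],[39.5,-28,0,-2,0]]'
python3 - <<'E'
from h import *
p=tilt()
cv2.imwrite("pics/s5.png",cv2.resize(p[120:230,170:310,::-1],(700,550),interpolation=cv2.INTER_CUBIC))
E
```

```text
force: [-0.5, 0.3, -1.5]
opening: 0.456
scene n 336 centroid tool mm [-51.   1.  41.] dir [-0.59  0.02  0.81] down deg 53.7 centroid down 38.6 zmin 0.025
time_s: 14.75
position: [0.5008, 0.1933, 0.0913]
tcp_rot: [[0.211, 0.978, 0.003], [0.978, -0.211, 0.0], [0.001, 0.003, -1.0]]
force: [0.1, 0.7, -1.2]
opening: 0.455
scene n 339 centroid tool mm [-52.   1.  42.] dir [-0.59  0.01  0.81] down deg 53.8 centroid down 39.1 zmin 0.024
```

View pics/s5.png

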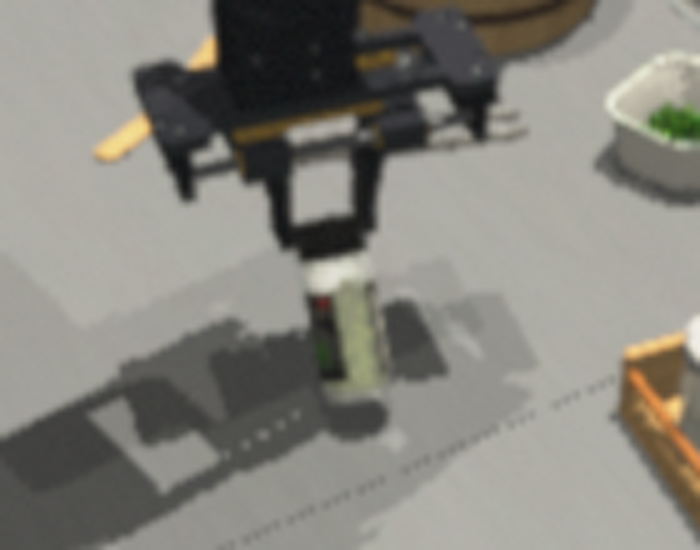

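The jar has stalled at about 54°, with its cap at (330,250) and its bottom at (350,395) just off the worktop. I'll touch the bottom edge down and move over it so worktop friction turns it further.

```bash
python3 -m inch '[[39.5,-2,0,4,0],[39.5,-6,0,8,0],[39.5,-12,0,9,0],[39.5,-18,0,9,0],[39.5,-24,0,9,0],[39.5,-30,0,9,0],[39.5,-36,0,9,0]]'
python3 - <<'E'
from h import *
p=tilt()
E
```

```text
time_s: 15.5
position: [0.4963, 0.1592, 0.0848]
tcp_rot: [[0.211, 0.977, 0.011], [0.978, -0.211, 0.002], [0.005, 0.01, -1.0]]
force: [-0.4, 2.3, 14.2]
opening: 0.455
scene n 295 centroid tool mm [-38.  -0.  45.] dir [-0.36  0.02  0.93] down deg 68.9 centroid down 49.5 zmin 0.014
```

```bash
python3 -m inch '[[39.5,-4,0,-3,0],[39.5,-10,0,-4,0],[39.5,-15,0,-4,0],[39.5,-20,0,-4,0],[39.5,-24,0,-4,0]]'
python3 - <<'E'
from h import *
p=tilt()
E
```

```text
time_s: 16.05
position: [0.4901, 0.1343, 0.088]
tcp_rot: [[0.211, 0.977, 0.008], [0.977, -0.211, 0.001], [0.003, 0.008, -1.0]]
force: [0.4, 0.1, -1.0]
opening: 0.456
scene n 301 centroid tool mm [-39.   1.  47.] dir [-0.3  -0.01  0.95] down deg 72.3 centroid down 50.1 zmin 0.016
```

```bash
python3 -m inch '[[39.5,-1,0,3,0],[39.5,-6,0,4,0],[39.5,-12,0,4,0],[39.5,-18,0,4,0],[39.5,-24,0,4,0],[39.5,-30,0,4,0]]'
python3 - <<'E'
from h import *
p=tilt()
E
```

```text
time_s: 16.7
position: [0.4836, 0.1043, 0.0838]
tcp_rot: [[0.211, 0.977, 0.008], [0.977, -0.211, 0.001], [0.003, 0.008, -1.0]]
force: [1.0, -0.4, -0.0]
opening: 0.458
scene n 191 centroid tool mm [-26.   0.  45.] dir [-0.13  0.1   0.99] down deg 82.8 centroid down 59.3 zmin 0.015
```

```bash
python3 -m inch '[[39.5,0,0,2,0],[39.5,0,0,4,0],[39.5,-1,0,5,0],[39.5,-2,0,5,0]]'
python3 - <<'E'
from h import *
p=tilt()
cv2.imwrite("pics/s6.png",cv2.resize(p[135:245,180:320,::-1],(700,550),interpolation=cv2.INTER_CUBIC))
E
```

```text
time_s: 17.15
position: [0.483, 0.102, 0.0789]
tcp_rot: [[0.212, 0.977, 0.008], [0.977, -0.212, 0.001], [0.003, 0.007, -1.0]]
force: [-0.5, 2.3, 5.3]
opening: 0.451
scene n 184 centroid tool mm [-25.   2.  37.] dir [-0.23  0.03  0.97] down deg 76.8 centroid down 55.7 zmin 0.014
```

View pics/s6.png

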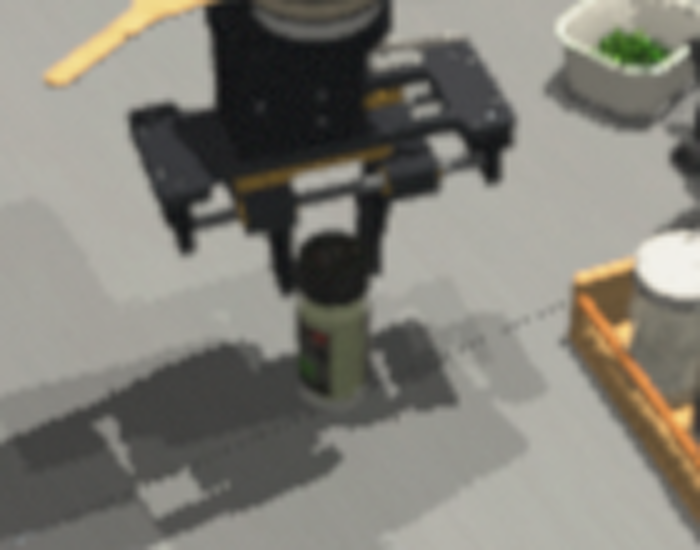

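The jar looks nearly upright, with its cap at (330,265) and its base at (335,385). I'll let it settle on the worktop, measure it, then regrip it centrally.

```bash
python3 -m inch '[[40.3,0,0,-2,0],[41,0,0,-2,0],[43,0,0,-2,0],[48,0,0,-2,0],[60,0,0,-2,0],[60,0,0,-2,0]]'
python3 - <<'E'
from h import *
p=tilt()
s=bot.read_state();R=np.array(s['tcp_rot']);g=np.array(s['position'])+[0,0,bot.hold_point_z]
for n in("scene","top"):
    p,w=cloud(n);q=(w-g)@R
    # horizontal slices of the standing jar
    for a,b in((.02,.045),(.045,.07),(.07,.085),(.085,.100),(.100,.112)):
        m=(w[...,2]>a)&(w[...,2]<b)&(np.abs(q[...,1])<.023)&(q[...,0]>-.06)&(q[...,0]<.03)
        o=q[m]
        if len(o)>4: print(n,a,len(o),'x',np.percentile(o[:,0],[3,50,97]).round(4),'y',np.percentile(o[:,1],[3,50,97]).round(4))
cv2.imwrite("pics/s7.png",cv2.resize(vision.capture("scene")[0][135:245,180:320,::-1],(700,550),interpolation=cv2.INTER_CUBIC))
E
```

```text
time_s: 17.8
position: [0.483, 0.1019, 0.0808]
tcp_rot: [[0.212, 0.977, 0.008], [0.977, -0.212, 0.001], [0.003, 0.007, -1.0]]
force: [0.4, 1.0, 0.3]
opening: 0.638
scene n 191 centroid tool mm [-25.   3.  40.] dir [-0.14  0.04  0.99] down deg 81.9 centroid down 57.9 zmin 0.014
scene 0.02 94 x [-0.0304 -0.0265 -0.0126] y [-0.0194 -0.0035  0.0202]
scene 0.045 100 x [-0.0308 -0.0262 -0.0127] y [-0.0188 -0.0032  0.0206]
scene 0.07 62 x [-0.031  -0.0266 -0.0128] y [-0.0183 -0.0058  0.0164]
scene 0.085 53 x [-0.0315 -0.0262 -0.005 ] y [-0.0179 -0.0048  0.0165]
scene 0.1 146 x [-0.0303 -0.0135  0.0074] y [-0.0168  0.0008  0.0186]
```

View pics/s7.png

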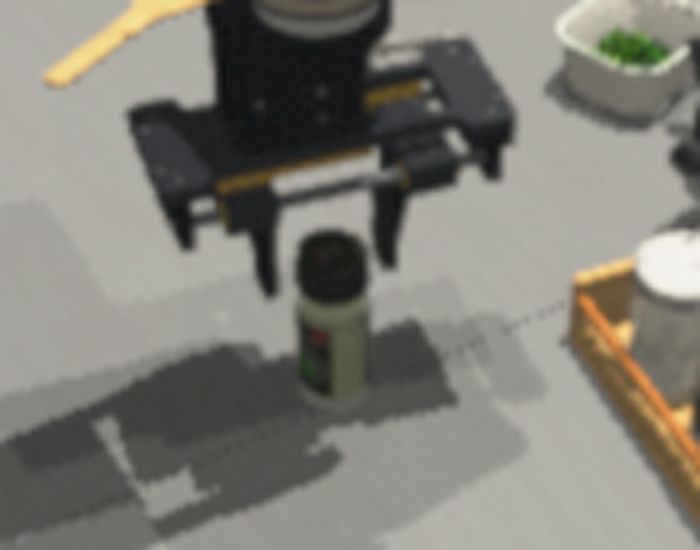

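The jar stands free and upright: its slices keep the same x from z = 20 to 100 mm, and its centre is about 10.5 mm to the tool's -x. I regrip centrally and firmly, then lift.

```bash
python3 -m inch '[[60,-5,0.5,0,0],[60,-10.5,1,0,0],[60,-10.5,1,5,0],[60,-10.5,1,10,0],[60,-10.5,1,10,0],[45,-10.5,1,10,0],[45,-10.5,1,10,0]]'|tail -1
python3 -m inch '[[36,0,0,0,0],[36,0,0,0,0],[36,0,0,0,0],[36,0,0,0,0],[36,0,0,0,0]]'
python3 - <<'E'
from h import *
z=np.load("pics/top0.npz");p,w=cloud("top",z['p'],z['d'])
u=np.array([.1433,.9897]);v=np.array([.9897,-.1433])
P=w.reshape(-1,3);a=P[:,:2]@u;b=P[:,:2]@v
for lo,hi in((-.045,.005),(-.2,.16)):
    m=(a>lo)&(a<hi)&(b>.57)&(b<.71)&(P[:,2]>.028)&(P[:,2]<.046)
    x=np.sort(b[m]);n1=x[x<.64];n2=x[x>=.64];print('rails',len(n1),np.median(n1),len(n2),np.median(n2),'mid',(np.median(n1)+np.median(n2))/2)
m=(b>.60)&(b<.68)&(P[:,2]>.03)&(P[:,2]<.056)&(abs(a+.021)<.2); print('ends',np.percentile(a[m],[0.5,1,99,99.5]),'floor mid')
g=(a>-.045)&(a<.002)&(abs(b-.6403)<.02);print('floor z',np.median(P[g,2]))
togo(.6307,-.1128,.19,81.76)
E
```

```text
opening: 0.584
time_s: 19.2
position: [0.4818, 0.0915, 0.0709]
tcp_rot: [[0.212, 0.977, 0.008], [0.977, -0.212, 0.001], [0.003, 0.007, -1.0]]
force: [-0.2, 0.6, -0.5]
opening: 0.466
rails 30 0.6075588205361849 31 0.6765711827583285 mid 0.6420650016472567
rails 267 0.6087276464099314 196 0.6760939487380292 mid 0.6424107975739803
ends [-0.18570084 -0.18531506  0.14443625  0.14465727] floor mid
floor z 0.006876564645340366
t 19.2 pos [0.4818 0.0915 0.0709] ang 77.78 go [-167.8  189.7 -118.3] roll -0.0695 F [-0.2  0.6 -0.5] op 40.524959057982905 j [ -2.  35. 109.   0.  36.  10.]
```

```bash
python3 -m inch '[[36,0,0,0,0],[36,0,0,-10,0],[36,0,0,-40,0],[36,0,0,-75,0],[36,0,0,-110,0],[36,0,0,-130,0],[36,0,0,-130,0]]'
python3 - <<'E'
from h import *
togo(.6319,-.1124,.20,81.76)
tilt(); cv2.imwrite
E
```

```text
time_s: 19.9
position: [0.4829, 0.0914, 0.2043]
tcp_rot: [[0.212, 0.977, 0.016], [0.977, -0.212, 0.001], [0.004, 0.015, -1.0]]
force: [0.9, -0.3, -0.1]
opening: 0.464
t 19.9 pos [0.4829 0.0914 0.2043] ang 77.79 go [-167.7  188.6    6.5] roll -0.0694 F [ 0.9 -0.3 -0.1] op 40.353373518598936 j [ -2.  21. 103.   0.  55.  10.]h.py:21: RuntimeWarning: Mean of empty slice.
  o=q[m]; c=o.mean(0);u=np.linalg.svd(o-c,full_matrices=False)[2][0]
  ret = um.true_divide(
Traceback (most recent call last):
  File "h.py", line 21, in tilt
    o=q[m]; c=o.mean(0);u=np.linalg.svd(o-c,full_matrices=False)[2][0]
                          ~~~~~~~~~~~~~~~~~~~~~~~~~~~~~~~~~~~~~~~~~^^^
IndexError: index 0 is out of bounds for axis 0 with size 0
```

```bash
cat >> h.py <<'E'
def slices(n="scene"):
    s=bot.read_state();R=np.array(s['tcp_rot']);g=np.array(s['position'])+[0,0,bot.hold_point_z]
    p,w=cloud(n);q=w-g;a=q[...,:2]@R[:2,0];b=q[...,:2]@R[:2,1]
    for l in(-.09,-.07,-.05,-.03,-.005):
        m=(q[...,2]>l)&(q[...,2]<l+.02)&(abs(b)<.024)&(abs(a)<.035)
        if m.sum()>4: print(l,m.sum(),'x',np.percentile(a[m],[3,50,97]).round(4),'y',np.percentile(b[m],[3,50,97]).round(4))
    return p
E
python3 -c "
from h import *
slices()"
python3 -m inch '[[36,-40,45,0,-0.069],[36,-80,90,0,-0.069],[36,-115,130,0,-0.069],[36,-145,165,0,-0.069],[36,-160,182,0,-0.069],[36,-167.5,188.5,0,-0.069],[36,-167.5,188.5,0,-0.069],[36,-167.5,188.5,0,-0.069]]'
python3 - <<'E'
from h import *
togo(.6319,-.1124,.08,81.76)
p=slices()
cv2.imwrite("pics/s8.png",cv2.resize(p[120:290,260:410,::-1],(530,600),interpolation=cv2.INTER_CUBIC))
E
```

```text
-0.09 63 x [-0.0208 -0.017  -0.0022] y [-0.0192 -0.0047  0.0154]
-0.07 92 x [-0.0196 -0.0166 -0.0038] y [-0.0191 -0.0029  0.0197]
-0.05 104 x [-0.0207 -0.0163  0.0014] y [-0.0195 -0.0049  0.0203]
-0.03 105 x [-0.0208 -0.0156 -0.0032] y [-0.0196 -0.0041  0.0215]
-0.005 111 x [-0.0204 -0.0153 -0.0037] y [-0.0212 -0.0037  0.0226]
time_s: 20.8
position: [0.6272, -0.1109, 0.2003]
tcp_rot: [[0.144, 0.99, 0.004], [0.99, -0.144, 0.004], [0.004, 0.003, -1.0]]
force: [0.1, 0.5, -1.0]
opening: 0.46
t 20.8 pos [ 0.6272 -0.1109  0.2003] ang 81.73 go [ -1.3   4.5 120.3] roll -0.0005 F [ 0.1  0.5 -1. ] op 40.03026380297397 j [-20.  32.  82.   0.  66. -12.]
-0.09 70 x [-0.0197 -0.0141  0.0087] y [-0.0198 -0.012   0.0093]
-0.07 106 x [-0.0199 -0.0145  0.0058] y [-0.02   -0.0114  0.0134]
-0.05 107 x [-0.0196 -0.0144  0.0062] y [-0.0194 -0.0125  0.0128]
-0.03 103 x [-0.0199 -0.0163 -0.0031] y [-0.0197 -0.0089  0.0149]
-0.005 104 x [-0.0202 -0.0151 -0.0062] y [-0.0227 -0.0084  0.0229]
```

View pics/s8.png

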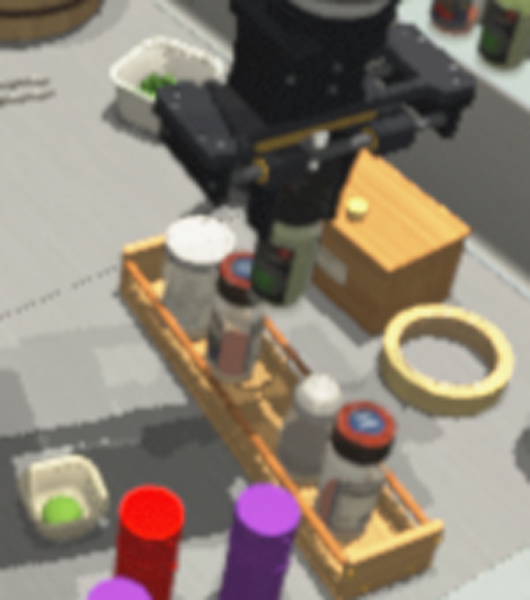

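The picture shows the jar upright in the grip at (285,265), above the gap at (265,395), with all the neighbours standing. Next I check clearance behind the caddy, correct the position and go down.

```bash
python3 - <<'E'
from h import *
z=np.load("pics/top0.npz");p,w=cloud("top",z['p'],z['d'])
P=w.reshape(-1,3);d=P[:,:2]-[.6319,-.1124];y=d@[.9897,-.1433];x=d@[.1433,.9897]
m=(abs(x)<.06)&(abs(y)<.13);print('max z in body footprint',np.nanmax(P[m,2]))
E
python3 -m inch '[[36,-1,4.5,0,0],[36,-1,4.5,20,0],[36,-1,4.5,45,0],[36,-1,4.5,70,0],[36,-1,4.5,80,0],[36,-1,4.5,80,0],[36,-1,4.5,80,0]]'
python3 - <<'E'
from h import *
togo(.6319,-.1124,.0769,81.76)
slices()
E
```

```text
max z in body footprint 0.11623641709311561
time_s: 21.55
position: [0.6326, -0.1115, 0.1217]
tcp_rot: [[0.142, 0.99, 0.006], [0.99, -0.142, 0.003], [0.004, 0.005, -1.0]]
force: [0.6, 0.3, -0.6]
opening: 0.461
t 21.55 pos [ 0.6326 -0.1115  0.1217] ang 81.82 go [-1.2 -0.8 44.8] roll 0.0011 F [ 0.6  0.3 -0.6] op 40.129926275670186 j [-20.  38.  85.   0.  57. -12.]
-0.09 74 x [-0.0198 -0.0113  0.0339] y [-0.0194 -0.0088  0.0095]
-0.07 104 x [-0.0195 -0.0126  0.0345] y [-0.02   -0.0092  0.0125]
-0.05 97 x [-0.0199 -0.015   0.0091] y [-0.0199 -0.0111  0.0123]
-0.03 84 x [-0.0197 -0.0151 -0.002 ] y [-0.0197 -0.0101  0.0138]
-0.005 88 x [-0.0199 -0.0145 -0.0065] y [-0.0215 -0.0079  0.0231]
```

```bash
python3 -m inch '[[36,-1,-0.5,12,0],[36,-1,-0.5,24,0],[36,-1,-0.5,34,0],[36,-1,-0.5,39,0],[36,-1,-0.5,41,0],[36,-1,-0.5,42.5,0],[36,-1,-0.5,42.5,0]]'
python3 -m inch '[[36,0,0,1,0],[36,0,0,2,0],[36,0,0,3,0],[36,0,0,3,0]]'
```

```text
time_s: 22.3
position: [0.6328, -0.1126, 0.0797]
tcp_rot: [[0.142, 0.99, 0.007], [0.99, -0.142, 0.002], [0.003, 0.007, -1.0]]
force: [-0.1, 0.3, -0.7]
opening: 0.46
time_s: 22.7
position: [0.6329, -0.1127, 0.0769]
tcp_rot: [[0.142, 0.99, 0.007], [0.99, -0.142, 0.002], [0.003, 0.007, -1.0]]
force: [-0.5, 0.8, 0.5]
opening: 0.46
```

```bash
python3 -m inch '[[36,0,0,0.7,0],[36,0,0,1.4,0],[36,0,0,1.4,0]]'
python3 -m inch '[[39.5,0,0,0,0],[40.5,0,0,0,0],[41,0,0,0,0],[42,0,0,0,0],[45,0,0,0,0],[50,0,0,0,0],[56,0,0,0,0],[56,0,0,0,0]]'
python3 -m inch '[[56,0,0,-10,0],[56,0,0,-30,0],[56,0,0,-60,0],[56,0,0,-100,0],[56,0,0,-140,0],[56,0,0,-160,0]]'
```

```text
time_s: 23.0
position: [0.633, -0.1127, 0.0769]
tcp_rot: [[0.142, 0.99, 0.008], [0.99, -0.142, 0.002], [0.003, 0.007, -1.0]]
force: [-2.0, -0.2, 6.4]
opening: 0.46
time_s: 23.8
position: [0.633, -0.1127, 0.0768]
tcp_rot: [[0.142, 0.99, 0.008], [0.99, -0.142, 0.002], [0.003, 0.007, -1.0]]
force: [-0.3, -0.1, 0.6]
opening: 0.626
time_s: 24.4
position: [0.6335, -0.1136, 0.242]
tcp_rot: [[0.142, 0.99, 0.015], [0.99, -0.142, -0.001], [0.002, 0.015, -1.0]]
force: [0.7, -0.4, -0.7]
opening: 0.647
```

Contact was felt (6 N) before the release. I'll move the arm back a bit so it is out of view, then check.

```bash
python3 -m inch '[[56,40,-30,0,0],[56,80,-60,0,0],[56,120,-90,0,0],[56,160,-120,0,0],[56,200,-150,0,0],[56,200,-150,0,0]]'|head -2
python3 - <<'E'
from h import *
u=np.array([.1433,.9897]);v=np.array([.9897,-.1433])
for n in("scene","top"):
    p,w=cloud(n)
    a=w[...,:2]@u+.0207;b=w[...,:2]@v-.6415
    for l in(.03,.05,.07,.09,.1):
        m=(w[...,2]>l)&(w[...,2]<l+.018)&(abs(a)<.029)&(abs(b)<.026)
        if m.sum()>4: print(n,l,m.sum(),'lane y',np.percentile(a[m],[3,50,97]).round(4),'x',np.percentile(b[m],[3,50,97]).round(4),'z95',np.percentile(w[m][:,2],95).round(4))
    if n=="top":
        W=w[125:180,270:382];t=((W[...,2]>.065)&(W[...,2]<.13)).astype(np.uint8);k,L,s,c=cv2.connectedComponentsWithStats(t)
        for i in range(1,k):
            if s[i,4]>8: print('nb',s[i,4],W[L==i].mean(0).round(4))
    else: cv2.imwrite("pics/s9.png",cv2.resize(p[120:290,230:410,::-1],(635,600),interpolation=cv2.INTER_CUBIC))
E
```

```text
time_s: 25.0
position: [0.5089, 0.1104, 0.2407]
scene 0.03 71 lane y [-0.0198 -0.0155  0.0029] x [-0.0186 -0.0101  0.0135] z95 0.0477
scene 0.05 75 lane y [-0.0197 -0.0154  0.0058] x [-0.0189 -0.0114  0.0123] z95 0.0665
scene 0.07 89 lane y [-0.0201 -0.0142  0.0094] x [-0.0181 -0.0115  0.0129] z95 0.0875
scene 0.09 73 lane y [-0.0202 -0.0152  0.0077] x [-0.0182 -0.0121  0.0132] z95 0.1072
scene 0.1 205 lane y [-0.0198 -0.0048  0.0172] x [-0.0169 -0.0017  0.0185] z95 0.1159
top 0.03 14 lane y [-0.0065  0.0127  0.0181] x [-0.019  -0.0141  0.0062] z95 0.0459
top 0.05 17 lane y [-0.008   0.0116  0.018 ] x [-0.0198 -0.0153  0.0088] z95 0.0668
top 0.07 22 lane y [-0.0102  0.0102  0.0183] x [-0.0193 -0.0143  0.0072] z95 0.0861
top 0.09 22 lane y [-0.0182  0.0072  0.0183] x [-0.0181 -0.0104  0.008 ] z95 0.1076
top 0.1 130 lane y [-0.0189 -0.0005  0.0175] x [-0.0172 -0.0002  0.0165] z95 0.1157
nb 214 [ 0.6471 -0.0033  0.0915]
nb 165 [ 0.6393 -0.0608  0.1057]
nb 168 [ 0.6294 -0.111   0.1052]
nb 105 [ 0.6235 -0.1663  0.0877]
nb 181 [ 0.6146 -0.2158  0.1045]
```

View pics/s9.png

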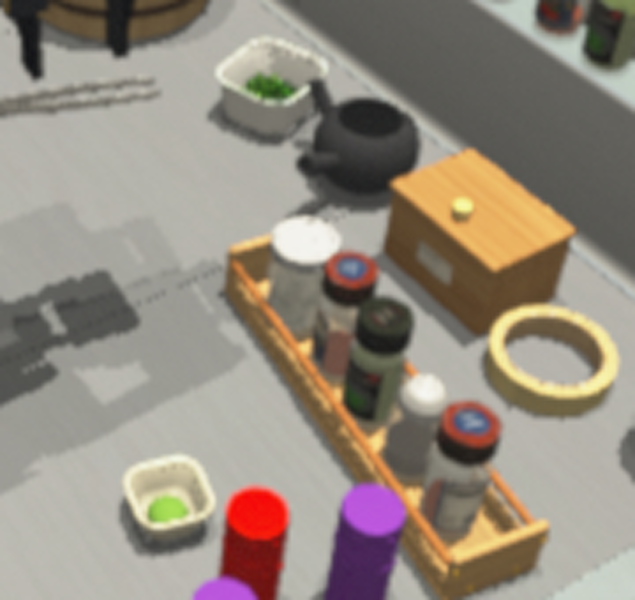

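The picture shows the jar standing upright, cap up at (383,325), in the gap, within about 2 mm of the lane's middle and centre. Its top is at about the same height as the tall neighbours. The neighbours have moved less than 1 mm. I'm handing in.

```bash
python3 -c "
from rig import bot
print(bot.hand_in())"
```

```text
the job is handed in; nothing more can be done
None
```

The fallen jar now stands upright, cap up, on the caddy floor in the middle gap. I handed the job in after about 25 s of the 64 s allowed. `hand_in` gives no verdict.

**How it went:** The tool cannot tilt, so I gripped only the last few millimetres of the cap. I let the jar turn in the pads while lifting and dragging its bottom edge on the worktop until it stood. I then regripped it centrally, carried it over the gap and lowered it until I felt about 6 N of contact before opening the fingers.

**Problem on the way:** In the first try the loosened grip slipped, and the jar went back about 15 mm onto the worktop. I did not measure its speed then. I expected it to stay under 0.6 m/s from that height.

**Last checks:**

| Check | Result |
|---|---|
| Jar position | within about 2 mm of the lane's middle line and of the caddy's centre |
| Jar tilt | its slices line up within about 1 mm over 60 mm of height, about 0.02 rad at most |
| Jar top | level with the tall neighbours, consistent with its underside on the floor |
| Neighbours | standing, each moved less than 1 mm |
| Robot | clear of everything |
| Small dish, tongs | look unmoved in the pictures, not measured |
| Paddle | seen during the standing-up moves, but outside the last crop, so not checked at the end |

The neighbours and the rails gave lane middles about 2 mm apart, so I used the value between them.

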